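Run a fingertip along the carousel's stoppers to seat them

ROBOT

A 6-joint arm with a two-finger parallel gripper is mounted at the origin on a cart in front of the work surface, level with it; the furniture and walls round the work are solid. World frame = base frame: x ahead of the robot, y to its left, z up, the work surface at z = 0. Lengths are in m, angles in rad, forces in N, time in s.
With the tool pointing down it reaches from about 0.275 to 0.85 m from the base axis. Payload 19 kg.
Tool frame: the origin (TCP) lies between the finger pads, 19 mm behind the fingertips; this is the grasp point; z points along the fingers, y is the line along which they close (so a half turn about z gives the same grasp; the last joint's range is limited). The gripper opens to 85 mm and grips with 20 to 120 N. Pads are 22 mm wide; open, the fingers measure 114 mm over their backs; the gripper's body (76 mm by 85 mm) begins 54 mm behind the grasp point. The pads swing forward as they close: fully open they stand 13 mm farther back than shut.
Start: joints at [1.185, 0.15, 1.437, -0, 1.554, -0.134], TCP at [0.143, 0.557, 0.25] pointing down, gripper open.
Joint ranges: [-2.8, 2.8], [-0.68, 2.1], [0.12, 2.68], [-1.39, 4.53], [0.16, 2.79], [-2.81, 2.81]. Speed limits (rad/s): [1.89, 1.89, 2.22, 3.01, 3.01, 3.01].

INTERFACE

Orientations are given as a unit quaternion [w, x, y, z].
In Python, from plant import manip gives the robot as it stands.
- The arm moves only by the tool send_path, called after "Emit:" by a JSON object that holds its "fn" and its "kwargs". Schema: {"type":"object","properties":{"ticks":{"type":"array","items":{"type":"object","properties":{"pos":{"type":"array","items":{"type":"number"},"minItems":3,"maxItems":3},"turn":{"type":"number"},"jaw":{"type":"number"}},"additionalProperties":false,"required":["jaw"]},"minItems":1,"maxItems":12},"only":{"type":"string"},"quiet":{"type":"boolean"},"lines":{"type":"string"}},"required":["ticks"],"additionalProperties":false}. ticks is a list of rows, 1 to 12 of them, each an object with the fields pos (a list: dx, dy, dz in m), turn (a turn about the tool's z in rad), jaw (the finger opening in m); a field left out counts as zero (the opening has to be given); each row is the pose to reach, as a shift and turn from the pose commanded when the call began, along the tool's axes at that moment; what a row does not reach only later rows make up. A row lasts 1/12 s, in which the tool goes at most 0.0417 m and 0.125 rad, less where a joint would pass 70% of its speed; a pose out of reach is approached as far as the arm can. The fingers move at their own pace and stop on an object; the grip force is fixed at half the most. Time passes only in rows, so rows that do not move let the fingers close. The tool returns the time, the measured TCP pose, the force, the opening and the grip force at its end. only (a regular expression) keeps the lines of the reply that match it, lines (a string "A,B") keeps lines A to B, and quiet returns only ok. Input that does not fit is refused with a message, and nothing moves.
- manip.state(): the state, without advancing time (a new reading comes with each control period).
- manip.camera(name): name is "scene" or "side" or "wrist"; returns the picture (384x512x3 uint8, red, green, blue); there is no depth.
- manip.camera_model(name): a dict with "mtx" (3x3 intrinsics, pixels), "k1" (the pictures are not rectified: a ray, as slopes to the right and down, at radius r is drawn at 1 + k1 r^2 times it, then the intrinsics apply), "R" (3x3) and "t" (3): a world point X has camera coordinates R X + t. Camera axes: x right, y down, z forward; pixel columns grow to the right and rows downward; lengths in m; the calibration is good to about 2 mm. A picture is of the moment at which its call begins: read the wrist's pose just before it. camera_model takes no time and is no camera call; for the wrist camera it gives the pose at the moment of the call.
- manip.job_done(): hands the job in; it is judged then, once.
The state is a dict: "time_s": time; "joints": joint angles; "qd": joint speeds; "joint_torque": joint torques, N m; "ee_pos": TCP position; "orientation": TCP orientation; "ft_force": force on the tool from outside, world axes, zero at the start; "torque": the same for the moment, N m; "finger_gap": finger opening in m; "grip_force": force on a finger pad.
Only numpy, scipy, OpenCV 4.12 (cv2) and the standard library are available. Lean on these libraries where they do the work, as an engineer would, in place of code of your own. Each camera call takes 0.05 s, during which the arm holds its last target. There are 200 camera calls.

TASK

Seat the stoppers of the sample carousel: with the gripper's fingertips together, start on the red stopper and run along the curved row over the white ones to the blue one, so that each in turn is gently pushed fully home. Do it in one pass, keeping the fingertips down on the row until the blue one is home. Pull no stopper up, and leave the vial in the carousel and everything else on the bench where it stands.

Things in the scene. Friction and masses are not known exactly. Their poses are not given: they have to be found in the camera images.
- carousel: dark grey round carousel fixed to the worktop at any yaw, platter 176 mm across with its deck 36 mm high; origin under its centre, z up. Stations every 36 degrees on a circle of 65 mm radius; seven hold domed stoppers in a row, at -108 (red), -72, -36, 0, 36, 72 (white) and 108 degrees (blue) from its x axis, counter-clockwise from above. The other three (144, 180, -144) are wells without stoppers
- carousel_knob (a point): top of the black lifting knob at the centre of the carousel: 26 mm across, 66 mm above the worktop
- platter (a joint): how far the carousel's spring-mounted platter has given way downward with all its stoppers, in m: 0 at rest, 0.004 at its stop; it stays at rest below about 8 N and needs about 20 N to reach its stop, and returns when let go. Stopper tops are that much lower while it is down
- stopper_1 (a joint): how far the first (red) stopper of the row is pressed in, in m: 0 to 0.001 at the start (standing proud), 0.005 fully home against its stop; counts as home above 0.0035. It slides straight down with about 1.5 N of friction, has no spring and stays where it is left; it can also be pulled up (negative values)
- stopper_1_top (a point): top of the dome of the first (red) stopper; moves with it. The head is 36 mm across, a flat dome 7 mm high that slopes at under 30 degrees, so that fingertips sliding across it push it down. Its top is 48.5 mm above the worktop when the joint reads 0, 43.5 mm when home (platter at rest)
- stopper_2 (a joint): how far the second (white) stopper of the row is pressed in, in m: 0 to 0.001 at the start (standing proud), 0.005 fully home against its stop; counts as home above 0.0035. It slides straight down with about 1.5 N of friction, has no spring and stays where it is left; it can also be pulled up (negative values)
- stopper_2_top (a point): top of the dome of the second (white) stopper; moves with it. The head is 36 mm across, a flat dome 7 mm high that slopes at under 30 degrees, so that fingertips sliding across it push it down. Its top is 48.5 mm above the worktop when the joint reads 0, 43.5 mm when home (platter at rest)
- stopper_3 (a joint): how far the third (white) stopper of the row is pressed in, in m: 0 to 0.001 at the start (standing proud), 0.005 fully home against its stop; counts as home above 0.0035. It slides straight down with about 1.5 N of friction, has no spring and stays where it is left; it can also be pulled up (negative values)
- stopper_3_top (a point): top of the dome of the third (white) stopper; moves with it. The head is 36 mm across, a flat dome 7 mm high that slopes at under 30 degrees, so that fingertips sliding across it push it down. Its top is 48.5 mm above the worktop when the joint reads 0, 43.5 mm when home (platter at rest)
- stopper_4 (a joint): how far the fourth (white) stopper of the row is pressed in, in m: 0 to 0.001 at the start (standing proud), 0.005 fully home against its stop; counts as home above 0.0035. It slides straight down with about 1.5 N of friction, has no spring and stays where it is left; it can also be pulled up (negative values)
- stopper_4_top (a point): top of the dome of the fourth (white) stopper; moves with it. The head is 36 mm across, a flat dome 7 mm high that slopes at under 30 degrees, so that fingertips sliding across it push it down. Its top is 48.5 mm above the worktop when the joint reads 0, 43.5 mm when home (platter at rest)
- stopper_5 (a joint): how far the fifth (white) stopper of the row is pressed in, in m: 0 to 0.001 at the start (standing proud), 0.005 fully home against its stop; counts as home above 0.0035. It slides straight down with about 1.5 N of friction, has no spring and stays where it is left; it can also be pulled up (negative values)
- stopper_5_top (a point): top of the dome of the fifth (white) stopper; moves with it. The head is 36 mm across, a flat dome 7 mm high that slopes at under 30 degrees, so that fingertips sliding across it push it down. Its top is 48.5 mm above the worktop when the joint reads 0, 43.5 mm when home (platter at rest)
- stopper_6 (a joint): how far the sixth (white) stopper of the row is pressed in, in m: 0 to 0.001 at the start (standing proud), 0.005 fully home against its stop; counts as home above 0.0035. It slides straight down with about 1.5 N of friction, has no spring and stays where it is left; it can also be pulled up (negative values)
- stopper_6_top (a point): top of the dome of the sixth (white) stopper; moves with it. The head is 36 mm across, a flat dome 7 mm high that slopes at under 30 degrees, so that fingertips sliding across it push it down. Its top is 48.5 mm above the worktop when the joint reads 0, 43.5 mm when home (platter at rest)
- stopper_7 (a joint): how far the last (blue) stopper of the row is pressed in, in m: 0 to 0.001 at the start (standing proud), 0.005 fully home against its stop; counts as home above 0.0035. It slides straight down with about 1.5 N of friction, has no spring and stays where it is left; it can also be pulled up (negative values)
- stopper_7_top (a point): top of the dome of the last (blue) stopper; moves with it. The head is 36 mm across, a flat dome 7 mm high that slopes at under 30 degrees, so that fingertips sliding across it push it down. Its top is 48.5 mm above the worktop when the joint reads 0, 43.5 mm when home (platter at rest)
- vial: clear glass vial with a white cap, 17 mm across and 56 mm tall, loose in the middle empty well of the carousel, its foot 37.5 mm above the worktop (the wells have black collars 27 mm across, 9 mm high); origin under its centre
- jar: brown jar with white lid, 53 mm across, 62 mm tall; bystander; origin under its centre
- buffer: white bottle with red cap, 52 mm across, 103 mm tall; bystander; origin under its centre
- tweezers: steel tweezers, 121 mm long, lying along their y axis near the front edge; bystander
- cap: white bottle cap, 44 mm across, 24 mm high; bystander; origin under its centre
- beaker: small clear beaker, 70 mm across, 70 mm high; bystander; origin under its centre

How it is judged:
On the way, in this order (a step that is already met when the one before it is completed fails the run):
1. the first stopper (red) is home (value of joint stopper_1 above 0.0035 m), for 0.05 s.
2. the second stopper (white) is home (value of joint stopper_2 above 0.0035 m), for 0.05 s.
3. the third stopper (white) is home (value of joint stopper_3 above 0.0035 m), for 0.05 s.
4. the fourth stopper (white) is home (value of joint stopper_4 above 0.0035 m), for 0.05 s.
5. the fifth stopper (white) is home (value of joint stopper_5 above 0.0035 m), for 0.05 s.
6. the sixth stopper (white) is home (value of joint stopper_6 above 0.0035 m), for 0.05 s.
7. the last stopper (blue) is home (value of joint stopper_7 above 0.0035 m), for 0.05 s.
At the end, for the whole second after the job is handed in: all seven stoppers are pressed in by more than 3.5 of their 5 mm, the vial stands in its well and all bystanders are within 12 mm of where they stood (value of joint each of stopper_1, stopper_2, stopper_3, stopper_4, stopper_5, stopper_6, stopper_7 above 0.0035 m and distance of each of vial, jar, buffer, tweezers, cap, beaker from where it was at the start of the episode below 0.012 m and angle between vial's own z axis and vertical below 0.25 rad); the robot touches nothing.
It fails at once if the fingertips leave the row upward between the red and the blue stopper (TCP more than 0.10 m above the worktop, which is about 35 mm above the stoppers) (value of joint stopper_1 above 0.0035 m and not (value of joint stopper_7 above 0.0035 m) and height (world z) of the grasp point above 0.1 m).
It fails at once if the fingertips leave the row sideways between the red and the blue stopper (TCP farther than 105 mm from the carousel's centre, or nearer than 30 mm) (value of joint stopper_1 above 0.0035 m and not (value of joint stopper_7 above 0.0035 m) and (horizontal distance between the grasp point and carousel above 0.105 m or horizontal distance between the grasp point and carousel below 0.03 m)).
It fails at once if a stopper is pulled up by more than 2.5 mm (value of joint any of stopper_1, stopper_2, stopper_3, stopper_4, stopper_5, stopper_6, stopper_7 below -0.0025 m).
It fails at once if the carousel and its stoppers are pressed with more than 40 N (contact force between carousel and the fingers above 40 N).
It fails at once if the vial or a bystander is moved by more than 12 mm (distance of any of vial, jar, buffer, tweezers, cap, beaker from where it was at the start of the episode above 0.012 m).
It also fails if it takes over 51 s, if anything falls off the work surface, if the arm or the gripper's body presses on something with over 40 N, if the wrist force passes 120 N, or if a joint passes its speed limit or range.

## Working session

There is one attempt and no reset: what is moved stays moved. The work goes in short steps, Python scripts to look and compute and a tool call to move; the robot and the scene stay as the last step left them, time stands still between calls to the robot, and variables do not carry over. Pictures are saved under pics/ and viewed, at most 10 in all, crops included, and the job is handed in when it is done.

```bash
ls; mkdir -p pics
```

Run:
```python
from plant import manip
import cv2
for n in("scene","side","wrist"):
    cv2.imwrite(f"pics/{n}0.png",manip.camera(n)[:,:,::-1])
    m=manip.camera_model(n);print(n,m)
print(manip.state())
```

```text
pics
plant.py
scene {'mtx': array([[477.69831403,   0.        , 249.49594613],
       [  0.        , 477.69831403, 192.57721899],
       [  0.        ,   0.        ,   1.        ]]), 'k1': -0.015889821902459626, 'R': array([[ 0.75134261, -0.6598739 , -0.00712214],
       [-0.40365321, -0.45101416, -0.79602155],
       [ 0.52206166,  0.60095978, -0.60522638]]), 't': array([-0.460402  ,  0.25956435,  0.90548355])}
side {'mtx': array([[379.38630348,   0.        , 259.18794673],
       [  0.        , 379.38630348, 191.55005956],
       [  0.        ,   0.        ,   1.        ]]), 'k1': -0.06914758010926864, 'R': array([[-0.99916604, -0.03187646, -0.02551713],
       [ 0.00531141,  0.51815758, -0.85526868],
       [ 0.04048483, -0.85469095, -0.51755615]]), 't': array([0.54920047, 0.08273408, 0.91137389])}
wrist {'mtx': array([[282.28246846,   0.        , 256.15792014],
       [  0.        , 282.28246846, 193.77849885],
       [  0.        ,   0.        ,   1.        ]]), 'k1': -0.013562379782330823, 'R': array([[ 2.49503958e-01,  9.68373752e-01, -2.26862104e-04],
       [ 9.31444
[... 156 characters left out ...]
)}
{'time_s': 0.15, 'joints': array([ 1.18505230e+00,  1.50859473e-01,  1.43786975e+00,  2.51561965e-05,
        1.55379354e+00, -1.33964131e-01]), 'qd': array([-0.00047776, -0.00279754, -0.00097303,  0.00056186,  0.00032688,
        0.00073422]), 'joint_torque': array([ 1.41059103e-03, -7.13386989e+01, -5.71040010e+01, -1.21049552e-04,
        7.11707835e-03,  1.96495228e-05]), 'ee_pos': array([0.14317506, 0.55671176, 0.24952781]), 'orientation': array([-1.31644999e-04,  1.25557890e-01,  9.92086186e-01, -4.46210692e-04]), 'ft_force': array([ 0.03124178,  0.79172183, -0.3992087 ]), 'torque': array([ 0.03652871,  0.02384374, -0.00650804]), 'grip_force': 0.0, 'finger_gap': 0.08546243653461856}
```

View pics/scene0.png

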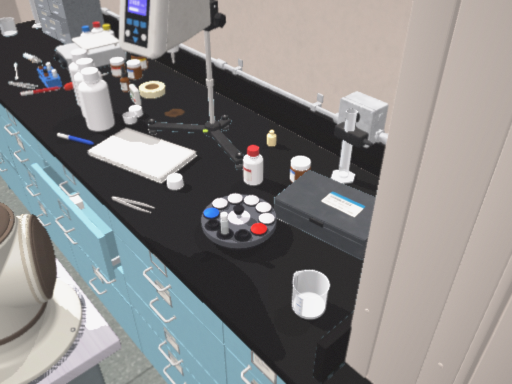

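View pics/side0.png

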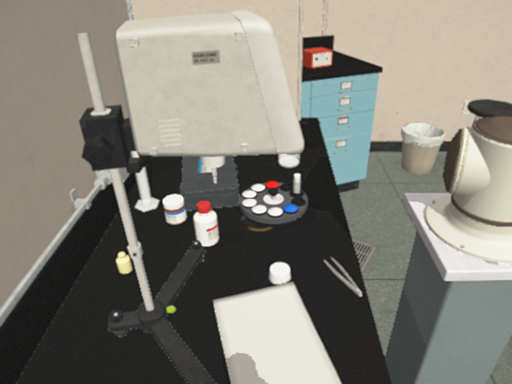

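The scene view shows the carousel at about (239,218), red at (259,229), blue at (211,213), and the vial at (224,225). In the side view it is at about (273,202), red at (273,186), blue at (291,209). I'll enlarge both.

Run:
```python
import cv2,numpy as np
a=cv2.imread("pics/scene0.png")[185:250,195:285];b=cv2.imread("pics/side0.png")[170:230,230:318]
a=cv2.resize(a,(540*800//540//1,578))[:, :] if 0 else cv2.resize(a,None,fx=4.4,fy=4.4,interpolation=2)
b=cv2.resize(b,None,fx=4.4,fy=4.4,interpolation=2)
h=max(a.shape[0],b.shape[0]);b=cv2.copyMakeBorder(b,0,h-b.shape[0],0,0,0)
o=np.hstack([a,b]);print(o.shape,a.shape);cv2.imwrite("pics/c1.png",o)
```

```text
(286, 783, 3) (286, 396, 3)
```

View pics/c1.png

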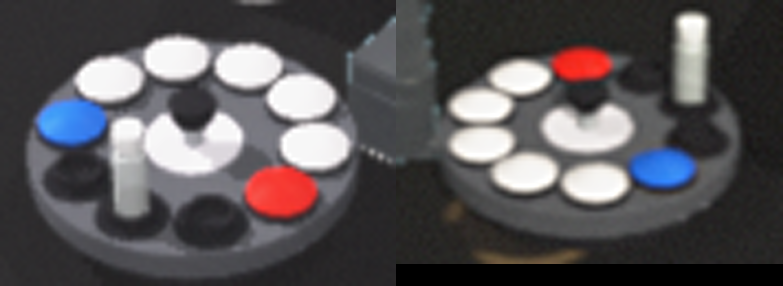

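View pics/wrist0.png

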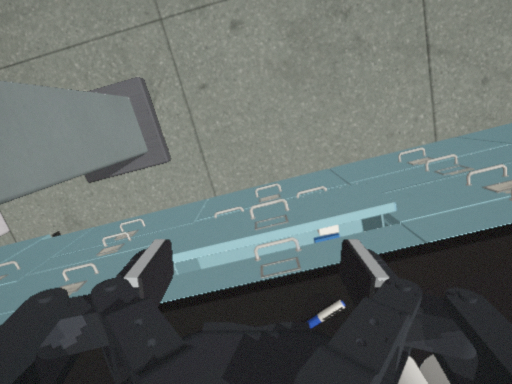

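The crop shows all seven stoppers in both views, with the vial in the middle empty well. I'll fit the carousel pose from the dome centres read there.

Create h.py:
```python
import numpy as np
from plant import manip
def proj(n,X,m=None):
    m=m or manip.camera_model(n);c=np.atleast_2d(X)@m["R"].T+m["t"];s=c[:,:2]/c[:,2:]
    s=s*(1+m["k1"]*(s**2).sum(1,keepdims=True));K=m["mtx"];return s*[K[0,0],K[1,1]]+K[:2,2]
ANG=np.deg2rad(np.arange(-108,109,36))
def tops(x,y,yaw,z,R=.065): return np.c_[x+R*np.cos(ANG+yaw),y+R*np.sin(ANG+yaw),np.full(7,z)]
```

Run:
```python
from h import *
from scipy.optimize import least_squares as ls
A=(np.array([(281,191),(315,147),(302,97),(248,66),(177,58),(110,78),(72,122)])+.5)/4.4-.5+[195,185]
B=(np.array([(582,64),(520,77),(481,105),(482,144),(525,174),(596,183),(663,168)])-[396,0]+.5)/4.4-.5+[230,170]
M={n:manip.camera_model(n) for n in("scene","side")}
for use in("scene","side","scene side"):
    f=lambda p:np.concatenate([(proj(n,tops(p[0],p[1],p[2],p[3] if ' ' in use else .0455),M[n])-P).ravel() for n,P in(("scene",A),("side",B)) if n in use])
    best=min((ls(f,[.5,-.0,y,.045]) for y in(0,1.5,3,-1.5)),key=lambda r:r.cost)
    print(use,best.x,np.sqrt(np.mean(best.fun**2)))
    p=best.x
    print(f(p).round(1))
```

```text
scene [ 0.51158291 -0.07675146  0.37244409  0.045     ] 0.17061928080072825
[-0.   0.2  0.1 -0.3  0.   0.2  0.3 -0.2 -0.1  0.  -0.1  0.2 -0.2 -0.2]
side [ 0.51452028 -0.06339674  0.37573717  0.045     ] 0.11261618380358517
[-0.  -0.  -0.  -0.1  0.   0.3 -0.1 -0.2 -0.  -0.1 -0.   0.1  0.2  0. ]
scene side [ 0.51519409 -0.07202455  0.37577149  0.04028939] 0.20142842563054933
[-0.2  0.1 -0.1 -0.3 -0.3  0.3  0.  -0.1 -0.2  0.2 -0.1  0.4 -0.1 -0.
 -0.2  0.1 -0.1 -0.1  0.   0.2 -0.1 -0.3 -0.1 -0.3 -0.3 -0.1 -0.3 -0.1]
```

Emit:
{"fn": "send_path", "kwargs": {"ticks": [{"pos": [-0.035, -0.035, -0.01], "jaw": 0.085}, {"pos": [-0.06, -0.06, -0.02], "turn": -0.05, "jaw": 0.085}, {"pos": [-0.09, -0.09, -0.03], "turn": -0.1, "jaw": 0.085}, {"pos": [-0.12, -0.12, -0.03], "turn": -0.15, "jaw": 0.085}, {"pos": [-0.15, -0.15, -0.03], "turn": -0.2, "jaw": 0.085}, {"pos": [-0.18, -0.18, -0.03], "turn": -0.25, "jaw": 0.085}, {"pos": [-0.21, -0.21, -0.03], "turn": -0.25, "jaw": 0.085}, {"pos": [-0.24, -0.24, -0.03], "turn": -0.25, "jaw": 0.085}, {"pos": [-0.27, -0.27, -0.03], "turn": -0.25, "jaw": 0.085}, {"pos": [-0.3, -0.3, -0.03], "turn": -0.25, "jaw": 0.085}, {"pos": [-0.33, -0.33, -0.03], "turn": -0.25, "jaw": 0.085}, {"pos": [-0.35, -0.35, -0.03], "turn": -0.25, "jaw": 0.085}]}}

```text
time_s: 1.15
ee_pos: [0.3955, 0.1285, 0.2801]
orientation: [0.0, 0.001, 1.0, -0.0]
ft_force: [0.0, 0.3, 0.1]
finger_gap: 0.0848
grip_force: 0.0
```

```bash
python3 -c "
from plant import manip
print(manip.state())"
```

```text
{'time_s': 1.15, 'joints': array([ 1.28545999e-01, -1.97909470e-01,  1.71768186e+00, -1.05352634e-04,
        1.62130178e+00, -1.44025275e+00]), 'qd': array([-1.10239115,  0.19419436, -0.15596011,  0.00174841, -0.04081517,
       -1.09139813]), 'joint_torque': array([ 13.21918577, -44.40061927, -54.9157548 ,  -0.24999937,
         0.60616923,   3.37080672]), 'ee_pos': array([0.39546548, 0.12852406, 0.28014094]), 'orientation': array([ 2.63867457e-04,  1.00145944e-03,  9.99999464e-01, -1.86778364e-05]), 'ft_force': array([0.01278616, 0.26734889, 0.14727185]), 'torque': array([ 0.07308911, -0.01176866,  0.02971752]), 'grip_force': 0.0, 'finger_gap': 0.08476586367162048}
```

Emit:
{"fn": "send_path", "kwargs": {"ticks": [{"pos": [-0.02, -0.034, 0], "jaw": 0.085}, {"pos": [-0.04, -0.068, 0], "jaw": 0.085}, {"pos": [-0.06, -0.1, 0], "jaw": 0.085}, {"pos": [-0.08, -0.135, 0], "jaw": 0.085}, {"pos": [-0.1, -0.17, 0], "jaw": 0.085}, {"pos": [-0.12, -0.203, 0], "jaw": 0.085}, {"pos": [-0.12, -0.203, 0], "jaw": 0.085}, {"pos": [-0.12, -0.203, 0], "jaw": 0.085}, {"pos": [-0.12, -0.203, 0], "jaw": 0.085}]}}

```text
time_s: 1.9
ee_pos: [0.5144, -0.0724, 0.2797]
orientation: [-0.0, 0.001, 1.0, 0.0]
ft_force: [-0.1, 0.9, -0.3]
finger_gap: 0.0851
grip_force: 0.0
```

Run:
```python
from plant import manip
import cv2,numpy as np
m=manip.camera_model("wrist");im=manip.camera("wrist");print(manip.state()["ee_pos"],manip.state()["joints"])
np.savez("w1.npz",R=m["R"],t=m["t"],mtx=m["mtx"],k1=m["k1"])
cv2.imwrite("pics/w1.png",im[:,:,::-1])
cv2.imwrite("pics/w1c.png",cv2.resize(im[50:260,130:390,::-1],None,fx=2.8,fy=2.8,interpolation=2))
```

```text
[ 0.51432825 -0.0718762   0.2799906 ] [-2.87337981e-01  2.54313692e-02  1.51291130e+00  1.03444343e-04
  1.60349991e+00 -1.85672878e+00]
```

View pics/w1c.png

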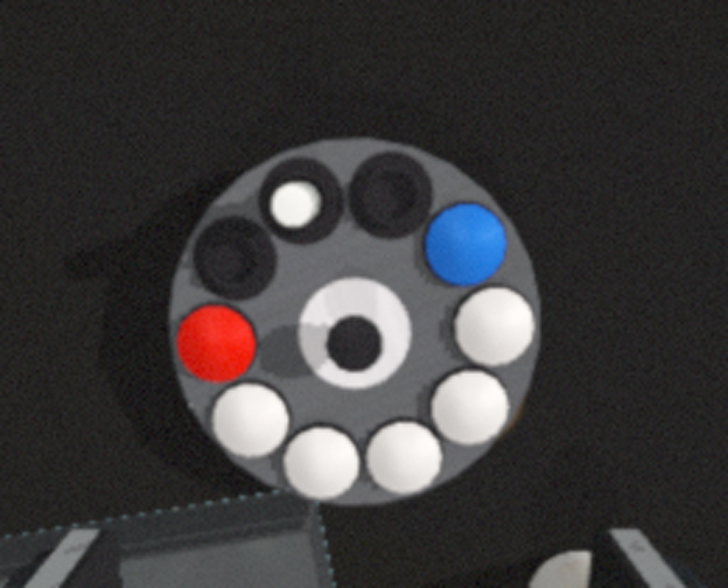

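The wrist view shows the carousel clearly: red at (216,343), whites from (250,420) round to (494,326), blue at (465,243), and the vial cap at (295,203). The dark case's corner lies close to the carousel at bottom left (320,500), so I need its height too.

Run:
```python
from h import *
import cv2
from scipy.optimize import least_squares as ls
W=(np.array([(216,343),(250,420),(321,463),(404,457),(470,407),(494,326),(465,243)])+.5)/2.8-.5+[130,50]
m=dict(np.load("w1.npz"))
for z in(.043,.0455):
    f=lambda p:(proj("w",tops(p[0],p[1],p[2],z,p[3]),m)-W).ravel()
    r=ls(f,[.515,-.072,.376,.065]);print(z,r.x,r.fun.round(1))
    c=r.x
    kn=(np.array([354,343])+.5)/2.8-.5+[130,50]
    g=ls(lambda p:(proj("w",[p[0],p[1],.066],m)-kn).ravel(),c[:2]);print("knob",g.x)
a=cv2.imread("pics/scene0.png")[120:260,230:400];b=cv2.imread("pics/side0.png")[110:230,150:280]
a=cv2.resize(a,(425,350),interpolation=2);b=cv2.resize(b,(373,344),interpolation=2)
b=cv2.copyMakeBorder(b,0,6,0,0,0);o=np.hstack([a,b]);cv2.imwrite("pics/case.png",o)
```

```text
0.043 [ 0.51462084 -0.07198293  0.37580889  0.06491311] [-0.3  0.2 -0.   0.   0.1 -0.3 -0.   0.1 -0.1 -0.2  0.1 -0.1  0.2  0.3]
knob [ 0.5139289  -0.07219518]
0.0455 [ 0.51414105 -0.07198488  0.37580889  0.06446408] [-0.3  0.2 -0.   0.   0.1 -0.3 -0.   0.1 -0.1 -0.2  0.1 -0.1  0.2  0.3]
knob [ 0.5139289  -0.07219518]
```

View pics/case.png

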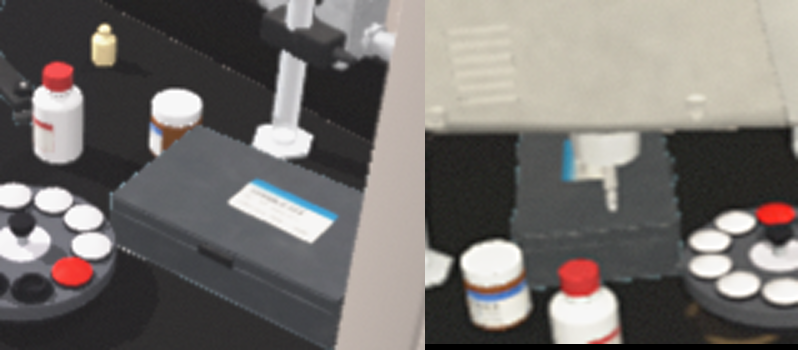

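The case's near corner edge runs from about (276,200) to (276,216) in the scene picture, and from (239,190) to (239,207) in the side picture. I'll work out its height and the stopper targets.

Run:
```python
from h import *
from scipy.optimize import least_squares as ls
def onz(n,px,z=0): return ls(lambda p:(proj(n,[p[0],p[1],z])-px).ravel(),[.6,-.1]).x
for n,lo,hi in(("scene",(276,216),(276,200)),("side",(238.9,206.9),(238.9,190))):
    g=onz(n,lo);h=ls(lambda z:(proj(n,[g[0],g[1],z[0]])-hi).ravel(),[.05]);print(n,"case corner",g,h.x)
h=ls(lambda p:np.r_[(proj("scene",p)-(276,200))[0],(proj("side",p)-(238.9,190))[0]],[.6,-.1,.06]);print("tri top",h.x,h.fun)
print("buffer",onz("scene",(253,180)),"jar",onz("scene",(300,180)))
T=tops(.5145,-.072,.376,.0435);print(T.round(4));print(np.diff(T,axis=0).round(4))
print("vial",.5145+.065*np.cos(.376+np.pi),-.072+.065*np.sin(.376+np.pi))
```

```text
scene case corner [ 0.61197176 -0.09891855] [0.0495751]
side case corner [ 0.60652032 -0.08697648] [0.05229751]
tri top [ 0.60793134 -0.09783976  0.04851662] [-1.00209181  0.86095961 -1.2012703  -0.8253375 ]
buffer [0.67003414 0.05090492] jar [ 0.76417398 -0.0334255 ]
[[ 0.5185 -0.1369  0.0435]
 [ 0.5559 -0.1221  0.0435]
 [ 0.5774 -0.0882  0.0435]
 [ 0.575  -0.0481  0.0435]
 [ 0.5494 -0.0172  0.0435]
 [ 0.5105 -0.0071  0.0435]
 [ 0.4731 -0.0219  0.0435]]
[[ 0.0374  0.0148  0.    ]
 [ 0.0216  0.0339  0.    ]
 [-0.0025  0.0401  0.    ]
 [-0.0256  0.031   0.    ]
 [-0.0389  0.01    0.    ]
 [-0.0374 -0.0148  0.    ]]
vial 0.45404084252761734 -0.09586818547208067
```

Emit:
{"fn": "send_path", "kwargs": {"ticks": [{"pos": [-0.002, -0.03, 0.03], "jaw": 0}, {"pos": [-0.003, -0.065, 0.05], "jaw": 0}, {"pos": [-0.004, -0.065, 0.08], "jaw": 0}, {"pos": [-0.004, -0.065, 0.11], "jaw": 0}, {"pos": [-0.004, -0.065, 0.14], "jaw": 0}, {"pos": [-0.004, -0.065, 0.16], "jaw": 0}, {"pos": [-0.004, -0.065, 0.18], "jaw": 0}, {"pos": [-0.004, -0.065, 0.19], "jaw": 0}, {"pos": [-0.004, -0.065, 0.195], "jaw": 0}, {"pos": [-0.004, -0.065, 0.195], "jaw": 0}, {"pos": [-0.004, -0.065, 0.195], "jaw": 0}]}}

```text
time_s: 2.87
ee_pos: [0.519, -0.1373, 0.0861]
orientation: [0.001, 0.001, 1.0, -0.0]
ft_force: [0.0, 0.1, -0.1]
finger_gap: 0.0003
grip_force: 0.0
```

Run:
```python
from plant import manip
import cv2
s=manip.state();print(s)
im=manip.camera("wrist");cv2.imwrite("pics/w2.png",im[:,:,::-1])
```

```text
{'time_s': 2.8667, 'joints': array([-4.02212780e-01,  1.84174893e-01,  1.74279880e+00, -1.01834115e-04,
        1.21333256e+00, -1.97177358e+00]), 'qd': array([-4.77274140e-03, -6.92596239e-03, -8.80001084e-03,  1.10889302e-03,
        2.44987712e-03, -7.11538841e-05]), 'joint_torque': array([ 1.61555498e-01, -6.63631797e+01, -4.92384446e+01,  5.07582648e-03,
       -1.15884757e-01,  5.69116644e-03]), 'ee_pos': array([ 0.51897171, -0.13734374,  0.08609678]), 'orientation': array([ 5.73373976e-04,  5.99976501e-04,  9.99999612e-01, -2.95331248e-04]), 'ft_force': array([ 0.02286578,  0.06096536, -0.09102487]), 'torque': array([0.02297734, 0.02085461, 0.03277164]), 'grip_force': 0.0, 'finger_gap': 0.00034818216437822327}
```

View pics/w2.png

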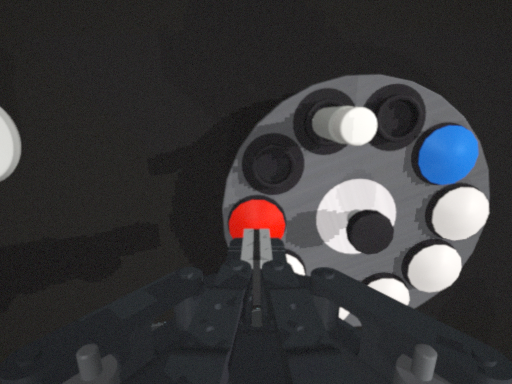

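Fingertips shut and centred over red at about (257,235). Pressing red now.

Emit:
{"fn": "send_path", "kwargs": {"ticks": [{"pos": [0, 0, 0.01], "jaw": 0}, {"pos": [0, 0, 0.015], "jaw": 0}, {"pos": [0, 0, 0.018], "jaw": 0}, {"pos": [0, 0, 0.02], "jaw": 0}, {"pos": [0, 0, 0.022], "jaw": 0}, {"pos": [0, 0, 0.0235], "jaw": 0}, {"pos": [0, 0, 0.0235], "jaw": 0}, {"pos": [0, 0, 0.0235], "jaw": 0}]}}

```text
time_s: 3.58
ee_pos: [0.5186, -0.1376, 0.0618]
orientation: [0.0, 0.001, 1.0, -0.0]
ft_force: [-2.3, 0.5, 4.2]
finger_gap: 0.0001
grip_force: 2.1
```

```bash
python3 -c "
from plant import manip
print(manip.state()['ee_pos'],manip.state()['ft_force'])"
```

```text
[ 0.51855065 -0.13761487  0.06177047] [-2.26777066  0.45817195  4.17754373]
```

Emit:
{"fn": "send_path", "kwargs": {"ticks": [{"pos": [0, 0, 0.001], "jaw": 0}, {"pos": [0, 0, 0.001], "jaw": 0}, {"pos": [-0.005, 0.002, 0.001], "jaw": 0}, {"pos": [-0.01, 0.004, 0.001], "jaw": 0}, {"pos": [-0.015, 0.006, 0.001], "jaw": 0}, {"pos": [-0.02, 0.008, 0.001], "jaw": 0}, {"pos": [-0.025, 0.01, 0.001], "jaw": 0}, {"pos": [-0.03, 0.012, 0.001], "jaw": 0}, {"pos": [-0.034, 0.0135, 0.001], "jaw": 0}, {"pos": [-0.037, 0.015, 0.001], "jaw": 0}, {"pos": [-0.037, 0.015, 0.001], "jaw": 0}, {"pos": [-0.037, 0.015, 0.001], "jaw": 0}]}}

```text
time_s: 4.58
ee_pos: [0.5563, -0.1227, 0.0611]
orientation: [0.0, 0.001, 1.0, -0.0]
ft_force: [-1.7, -1.2, 8.8]
finger_gap: -0.0002
grip_force: 4.7
```

Run:
```python
from plant import manip
import cv2
print(manip.state()['ee_pos'],manip.state()['ft_force'])
im=manip.camera("wrist");cv2.imwrite("pics/w3.png",im[:,:,::-1])
```

```text
[ 0.55626287 -0.12272497  0.06106966] [-1.7114508  -1.22224364  8.80948364]
```

View pics/w3.png

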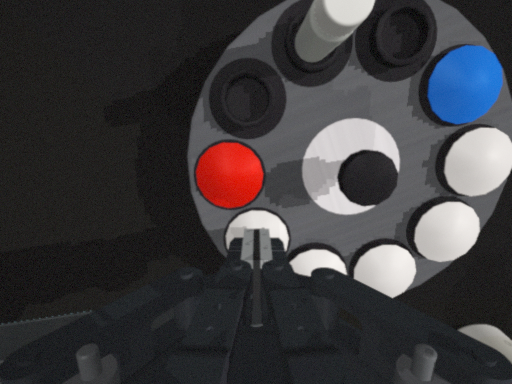

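Red sits low at (230,175) and the tips are on the second stopper with 8.8 N, so both are against their stops. On to the third and fourth.

Emit:
{"fn": "send_path", "kwargs": {"ticks": [{"pos": [-0.003, 0.005, 0], "jaw": 0}, {"pos": [-0.006, 0.01, 0], "jaw": 0}, {"pos": [-0.009, 0.014, 0], "jaw": 0}, {"pos": [-0.012, 0.018, 0], "jaw": 0}, {"pos": [-0.015, 0.023, 0], "jaw": 0}, {"pos": [-0.018, 0.028, 0], "jaw": 0}, {"pos": [-0.02, 0.031, 0], "jaw": 0}, {"pos": [-0.0215, 0.034, 0], "jaw": 0}, {"pos": [-0.0215, 0.034, 0], "jaw": 0}, {"pos": [-0.0215, 0.034, 0], "jaw": 0}]}}

```text
time_s: 5.47
ee_pos: [0.578, -0.0882, 0.0611]
orientation: [0.001, 0.001, 1.0, -0.0]
ft_force: [0.3, 0.4, 8.3]
finger_gap: 0.0001
grip_force: 4.5
```

Emit:
{"fn": "send_path", "kwargs": {"ticks": [{"pos": [0, 0.005, 0], "jaw": 0}, {"pos": [0, 0.01, 0], "jaw": 0}, {"pos": [0, 0.015, 0], "jaw": 0}, {"pos": [0, 0.02, 0], "jaw": 0}, {"pos": [0.001, 0.025, 0], "jaw": 0}, {"pos": [0.001, 0.03, 0], "jaw": 0}, {"pos": [0.002, 0.035, 0], "jaw": 0}, {"pos": [0.0025, 0.04, 0], "jaw": 0}, {"pos": [0.0025, 0.04, 0], "jaw": 0}, {"pos": [0.0025, 0.04, 0], "jaw": 0}]}}

```text
time_s: 6.3
ee_pos: [0.5752, -0.0479, 0.0612]
orientation: [0.001, 0.001, 1.0, 0.0]
ft_force: [0.4, 3.4, 9.9]
finger_gap: 0.0003
grip_force: 4.5
```

Emit:
{"fn": "send_path", "kwargs": {"ticks": [{"pos": [0.003, 0.004, 0], "jaw": 0}, {"pos": [0.006, 0.008, 0], "jaw": 0}, {"pos": [0.01, 0.012, 0], "jaw": 0}, {"pos": [0.013, 0.016, 0], "jaw": 0}, {"pos": [0.016, 0.02, 0], "jaw": 0}, {"pos": [0.02, 0.024, 0], "jaw": 0}, {"pos": [0.023, 0.028, 0], "jaw": 0}, {"pos": [0.0255, 0.031, 0], "jaw": 0}, {"pos": [0.0255, 0.031, 0], "jaw": 0}, {"pos": [0.0255, 0.031, 0], "jaw": 0}]}}

```text
time_s: 7.13
ee_pos: [0.5494, -0.0171, 0.0611]
orientation: [0.001, 0.001, 1.0, 0.0]
ft_force: [0.4, 1.0, 9.4]
finger_gap: -0.0003
grip_force: 4.6
```

Emit:
{"fn": "send_path", "kwargs": {"ticks": [{"pos": [0.005, 0.001, 0], "jaw": 0}, {"pos": [0.01, 0.0025, 0], "jaw": 0}, {"pos": [0.015, 0.004, 0], "jaw": 0}, {"pos": [0.02, 0.005, 0], "jaw": 0}, {"pos": [0.025, 0.0065, 0], "jaw": 0}, {"pos": [0.03, 0.008, 0], "jaw": 0}, {"pos": [0.035, 0.009, 0], "jaw": 0}, {"pos": [0.039, 0.01, 0], "jaw": 0}, {"pos": [0.039, 0.01, 0], "jaw": 0}, {"pos": [0.039, 0.01, 0], "jaw": 0}]}}

```text
time_s: 7.97
ee_pos: [0.5103, -0.0075, 0.0611]
orientation: [0.001, 0.001, 1.0, -0.0]
ft_force: [0.8, -1.4, 9.9]
finger_gap: -0.0001
grip_force: 4.7
```

Emit:
{"fn": "send_path", "kwargs": {"ticks": [{"pos": [0.005, -0.002, 0], "jaw": 0}, {"pos": [0.01, -0.004, 0], "jaw": 0}, {"pos": [0.015, -0.006, 0], "jaw": 0}, {"pos": [0.02, -0.008, 0], "jaw": 0}, {"pos": [0.025, -0.01, 0], "jaw": 0}, {"pos": [0.03, -0.012, 0], "jaw": 0}, {"pos": [0.034, -0.0135, 0], "jaw": 0}, {"pos": [0.037, -0.0145, 0], "jaw": 0}, {"pos": [0.037, -0.0145, 0], "jaw": 0}, {"pos": [0.037, -0.0145, 0], "jaw": 0}, {"pos": [0.037, -0.0145, 0.0005], "jaw": 0}, {"pos": [0.037, -0.0145, 0.0005], "jaw": 0}]}}

```text
time_s: 8.97
ee_pos: [0.4733, -0.0221, 0.0605]
orientation: [0.0, 0.001, 1.0, -0.0]
ft_force: [0.2, 0.2, 11.2]
finger_gap: 0.0001
grip_force: 5.5
```

Blue is home at 11 N. Lifting straight up and checking.

Emit:
{"fn": "send_path", "kwargs": {"ticks": [{"pos": [0, 0, -0.005], "jaw": 0}, {"pos": [0, 0, -0.02], "jaw": 0}, {"pos": [0, 0, -0.05], "jaw": 0}, {"pos": [0, 0, -0.08], "jaw": 0}, {"pos": [0, 0, -0.11], "jaw": 0}, {"pos": [-0.02, -0.02, -0.14], "jaw": 0}, {"pos": [-0.04, -0.04, -0.17], "jaw": 0}, {"pos": [-0.04, -0.05, -0.2], "jaw": 0}, {"pos": [-0.04, -0.05, -0.22], "jaw": 0}, {"pos": [-0.04, -0.05, -0.22], "jaw": 0}, {"pos": [-0.04, -0.05, -0.22], "jaw": 0}]}}

```text
time_s: 9.88
ee_pos: [0.5129, -0.0722, 0.2803]
orientation: [0.0, 0.001, 1.0, -0.0]
ft_force: [-0.1, 0.4, -0.8]
finger_gap: 0.0002
grip_force: 0.0
```

Run:
```python
from plant import manip
import cv2,numpy as np
s=manip.camera("side")[:,:,::-1];w=manip.camera("wrist")[:,:,::-1];c=manip.camera("scene")[:,:,::-1]
s0=cv2.imread("pics/side0.png")
b=lambda i,r,f:cv2.resize(i[r[0]:r[1],r[2]:r[3]],f,interpolation=2)
top=np.hstack([b(s0,(170,230,230,318),(400,272)),b(s,(170,230,230,318),(400,272))])
bot=np.hstack([b(w,(50,260,130,390),(400,320)),b(c,(140,260,180,330),(400,320))])
cv2.imwrite("pics/end.png",np.vstack([top,bot]))
```

```text
(no output)
```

View pics/end.png

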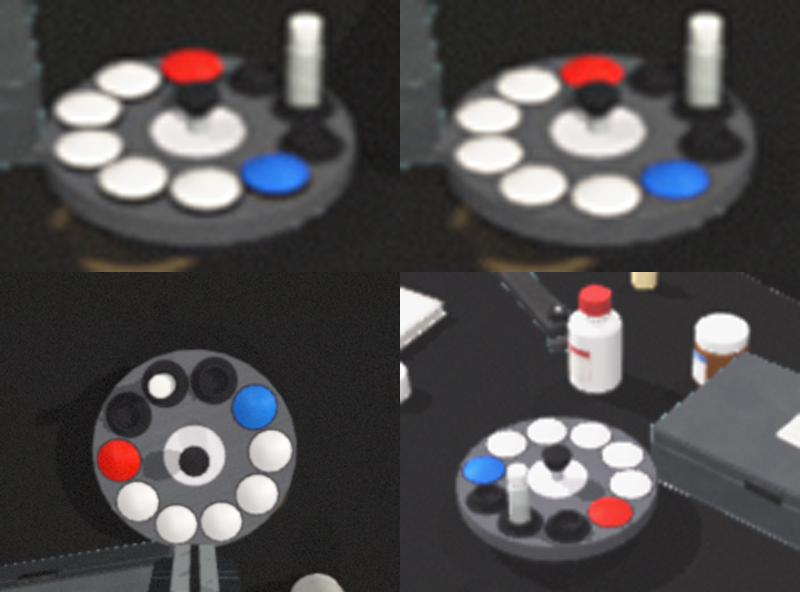

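Before and after in the side view (top row), all seven domes dropped evenly by 6–8 crop pixels (about 4–5 mm), e.g. red at row 65 to 72 and blue at 173 to 180. The vial and the nearby bystanders have not moved, so I'm handing in.

```bash
python3 -c "
from plant import manip
print(manip.job_done())"
```

```text
the job is handed in; nothing more can be done
None
```

I ran the fingertips from red to blue in one pass and handed the job in at about 10 s of the 51 s allowed: the pictures show all seven stoppers about 4–5 mm lower and the vial still in its well, the highest force I read was 11 N, and the judge's verdict was not shown.

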